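# Hook a bearing out from under the counter shelf and add it to the order

### The job

The customer's ball bearing has slid under the wire shelf, where a hand cannot get at it. Take the telescopic hook by its wooden handle, feel with its toe for the bearing's bore, and draw the bearing along the counter with it until it is well clear of the shelf's open front - without pressing hard on its seals and without disturbing the padlock beside it or the cartons above - and lay the hook down on the counter in front of the shelf. Then pick up the bearing and lay it flat on the floor of the order tray beside the oil filter and the small carton: set it down, do not drop or throw it, and do not shift or tip the things already in the tray.

Things in the scene. Friction and masses are not known exactly. Their poses are not given: they have to be found in the camera images.
- hook: telescopic draw hook, 0.22 kg, standing on its wooden handle's flat underside and its toe. Origin: under the handle on the counter; x toward the toe, z up. Handle x -64 to 39 mm, 26 wide, 26 high; ferruled tube to x = 83. The 8 mm rod slides in it, held by 15 N of friction; it rises to run level (z 28 to 36), then bends down to the toe: a blunt round finger 12 mm thick, down to z = 0
- hook_grip (a point): grip point on the hook's handle, 15 mm ahead of the hook's origin, 20 mm above the handle's underside; grip across the hook's y. How far the rod is drawn out differs each time and is not measured: the toe's axis is 225 to 260 mm ahead of this point. Feel (or look) for it; pulls and bumps under 15 N leave it so. The held hook is not measured either
- bearing: steel ball bearing lying flat, 62 mm across, 16 thick, 0.25 to 0.43 kg. Origin: centre of underside, z along the bore. Bore 30 mm, but felt as an eight-sided hole 21 mm across: the 12 mm toe enters with 4 mm to spare. A toe that misses lands on the seals, 16 mm up (keep well below 20 N); one that is in gets down to the counter and draws the bearing along
- padlock: brass padlock lying flat beside the bearing under the shelf, 57 x 40 x 14 mm; origin: centre of its underside. Leave it where it is (a shift of under 20 mm is allowed)
- wire_shelf: fixed wire shelf 400 mm long (y), 180 deep (x), 90 high, 8 mm legs at the corners. Origin: centre of its footprint on the counter. Open front at x = -90 mm, facing its -x; back barred at x = +83 to 89. Deck underside 80 mm up: nothing passes between its wires. Bearing and padlock lie 118 to 132 mm behind the front edge, close to the back bars, one left and one right of the middle
- carton_grey: grey carton 140 x 68 x 85 mm standing on one end of the shelf's deck; origin: centre of its underside. Must not be shifted (15 mm)
- carton_kraft: brown carton 140 x 68 x 85 mm standing on the other end of the shelf's deck; origin: centre of its underside. Must not be shifted (15 mm)
- order_tray: fixed grey order tray, 250 (x) x 165 (y) mm, walls 34 high and 3 thick, rim overhanging 7, floor 3 thick. Origin: centre of its underside. Its +x end holds the oil filter and the small carton; its -x part (x -122 to +40 mm inside) is free: the bearing fits e.g. at x = -50, y = 0 with the fingers closing along the tray's y
- oil_filter: oil filter standing in the tray, 69 mm across, 94 mm high; origin: centre of its underside. Leave it standing where it is (20 mm)
- part_box: small carton standing in the tray, 42 x 60 mm, 58 mm high; origin: centre of its underside. Leave it standing where it is (20 mm)
Not all that is in view belongs to the job. Of the things that look like the bearing, the middle-sized one is meant.

How it is judged:
By the outcome, as a careful person would: the job done as asked, in the order asked, and still so for the second after the job is handed in, with the robot touching nothing.
It also fails if it takes over 72 s, if anything falls off the work surface, if the arm or the gripper's body presses on something with over 40 N, if the wrist force passes 120 N, or if a joint passes its speed limit or range.

### The arm

A 6-joint arm with a two-finger parallel gripper is mounted at the origin on a cart in front of the work surface, level with it; the furniture and walls round the work are solid. World frame = base frame: x ahead of the robot, y to its left, z up, the work surface at z = 0. Lengths are in m, angles in rad, forces in N, time in s.
With the tool pointing down it reaches from about 0.375 to 0.9 m from the base axis. Payload 3.1 kg.
Tool frame: the origin (TCP) lies between the finger pads; the fingertips stand 11 mm ahead of it and the grasp point (between the pads) lies 8 mm behind it; z points along the fingers, y is the line along which they close (so a half turn about z gives the same grasp; the last joint's range is limited). The gripper opens to 87 mm and grips with 3 to 60 N. Pads are 19 mm wide; open, the fingers measure 117 mm over their backs; the gripper's body (75 mm by 190 mm) begins 51 mm behind the grasp point.
Start: joints at [-1.383, 0.527, 1.433, -0, 1.181, -0.178], TCP at [0.224, -0.584, 0.234] pointing down, gripper open.
Joint ranges: [-3.08, 3.08], [-0.75, 2.2], [0.22, 2.44], [-1.43, 4.57], [0, 2.65], [-2.85, 2.85]. Speed limits (rad/s): [2.79, 2.79, 3.14, 3.14, 3.14, 3.14].

### API

Orientations are given as a unit quaternion [x, y, z, w].
In Python, from rig import get_obs, camera, hand_in gives the robot as it stands.
- The arm moves only by the shell command python3 -m pendant 'ROWS' [FORCE]. ROWS is JSON, a list that holds one entry, the list of rows, each a list of 7 numbers: the shift along the tool's x, y, z in m, then the turn, a rotation vector about the tool's x, y, z in degrees, then the opening, from 0 (shut) to 1 (fully open). In form: [[[x, y, z, ax, ay, az, fingers], ...]]. A call has exactly 5 rows; each row shifts and turns the commanded pose from where the row before left it, along the tool's axes as they then stand; what a row does not reach is not made up. A row lasts 1/8 s, in which the tool goes at most 62.5 mm and 10.7 degrees, less where a joint would pass 70% of its speed; a pose out of reach is approached as far as the arm can. A call with a gripper value outside its range is refused whole. The fingers move at their own pace and stop on an object; FORCE is the grip in N (left out, the last holds). Time passes only in rows, so rows that do not move let the fingers close, or fill a call up. It gives the time, the measured TCP pose, the force, the opening and the grip force at its end, in the units of the state.
- get_obs(): the state, without advancing time (a new reading comes with each control period).
- camera(name): name is "scene" or "top" or "wrist"; returns a dict with "img" (480x640x3 uint8, red, green, blue), "intrinsics" (3x3 intrinsics, pixels), "R" (3x3) and "t" (3): a world point X has camera coordinates R X + t; the wrist camera has in their place "T_tool_cam" (4x4, takes a point from camera to tool coordinates, whose origin is the TCP and whose axes are the flange's). Camera axes: x right, y down, z forward; pixel columns grow to the right and rows downward; lengths in m; the calibration is good to about 2 mm. A picture is of the moment at which its call begins: read the wrist's pose just before it. There is no depth.
- hand_in(): hands the job in; it is judged then, once.
The state is a dict: "time": time; "q": joint angles; "joint_velocities": joint speeds; "joint_torque": joint torques, N m; "position": TCP position; "tool_rot": TCP orientation; "ft_force": force on the tool from outside, world axes, zero at the start; "moment": the same for the moment, N m; "grip_width": finger opening in m; "grip_force": force on a finger pad.
Only numpy, scipy, OpenCV 4.12 (cv2) and the standard library are available. Lean on these libraries where they do the work, as an engineer would, in place of code of your own. Each camera call takes 0.05 s, during which the arm holds its last target. There are 200 camera calls.

## Working session

There is one attempt and no reset: what is moved stays moved. The work goes in short steps, Python scripts to look and compute and a shell command to move; the robot and the scene stay as the last step left them, time stands still between calls to the robot, and variables do not carry over. Pictures are saved under pics/ and viewed, at most 10 in all, crops included, and the job is handed in when it is done.

```bash
ls; mkdir -p pics
python3 - <<'E'
from rig import get_obs,camera
import cv2,numpy as np
o=get_obs();print(o['time'],o['position'],o['tool_rot'])
for n in ("scene","top"):
    c=camera(n);cv2.imwrite(f"pics/{n}0.png",c["img"][:,:,::-1]);np.savez(f"{n}0.npz",**c);print(n,-c['R'].T@c['t'],c['R'].tolist(),c['intrinsics'].tolist())
E
```

```text
pics
0.0 [ 0.22345387 -0.58294268  0.23258086] [ 9.83320796e-01  1.81876634e-01  3.37391079e-06 -1.05014339e-03]
scene [-0.03753542  0.4685421   0.8656666 ] [[-0.5808224335543585, -0.8139864503000311, 0.00844744978958786], [-0.5951730121955655, 0.4175620747016545, -0.6865937658651637], [0.5553506876146369, -0.40381675608969575, -0.7269921878996674]] [[457.4763170248023, 0.0, 320.5750269326222], [0.0, 457.4763170248023, 233.26640915212243], [0.0, 0.0, 1.0]]
top [0.33425184 0.04518509 1.37398463] [[-0.02518711101672567, -0.9996743204050503, -0.004106404915741088], [-0.9872012400446408, 0.025519507063720213, -0.15742447844458077], [0.1574780019334595, 8.878020961122833e-05, -0.9875224914021554]] [[534.2477994139808, 0.0, 316.87442472062116], [0.0, 534.2477994139808, 244.81517609365173], [0.0, 0.0, 1.0]]
```

View pics/scene0.png

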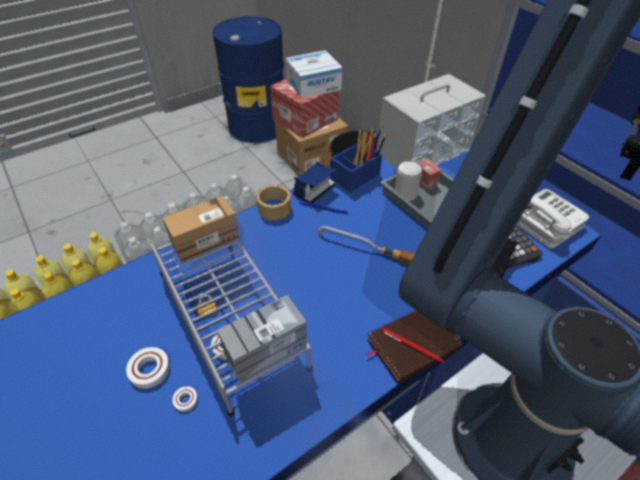

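View pics/top0.png

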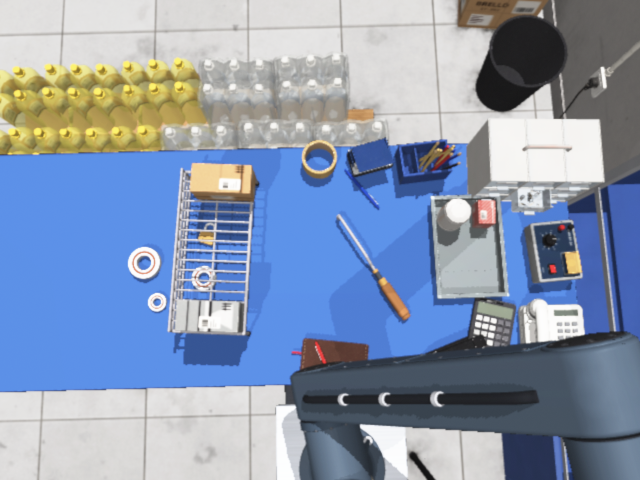

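```bash
cat > h.py <<'E'
import numpy as np,cv2
from rig import get_obs,camera
from scipy.spatial.transform import Rotation as Ro
def pose():
    o=get_obs();T=np.eye(4);T[:3,:3]=Ro.from_quat(o['tool_rot']).as_matrix();T[:3,3]=o['position'];return T
def look(n):
    "returns dict with img, K, Rw (cam->world), c (centre)"
    T=pose();c=camera(n);d=dict(img=c['img'],K=np.array(c['intrinsics']))
    if n=='wrist':
        M=T@np.array(c['T_tool_cam']);d['Rw']=M[:3,:3];d['c']=M[:3,3]
    else:
        R=np.array(c['R']);d['Rw']=R.T;d['c']=-R.T@np.array(c['t'])
    return d
def save(d,f): np.savez(f,**d)
def load(f): return dict(np.load(f))
def ray(d,p): 
    v=d['Rw']@np.linalg.solve(d['K'],np.array([p[0],p[1],1.]));return v/np.linalg.norm(v)
def onz(d,p,z):
    v=ray(d,p);return d['c']+v*(z-d['c'][2])/v[2]
def tri(d1,p1,d2,p2):
    a,b=ray(d1,p1),ray(d2,p2);s=np.linalg.lstsq(np.c_[a,-b],d2['c']-d1['c'],rcond=None)[0]
    x,y=d1['c']+a*s[0],d2['c']+b*s[1];return (x+y)/2,np.linalg.norm(x-y)
def proj(d,X):
    q=d['K']@(d['Rw'].T@(np.array(X)-d['c']));return q[:2]/q[2]
def crop(d,x,y,w,h,k): return cv2.resize(d['img'][y:y+h,x:x+w,::-1],None,fx=k,fy=k,interpolation=cv2.INTER_CUBIC)
E
python3 - <<'E'
from h import *
t=look('top');s=look('scene');save(t,'t0.npz');save(s,'s0.npz')
a=np.hstack([crop(t,165,155,100,100,4),crop(t,330,205,100,100,4)])
b=np.hstack([crop(s,190,280,100,50,4),crop(s,310,220,100,50,4)])
cv2.imwrite('pics/c1.png',np.vstack([a,b]))
hsv=cv2.cvtColor(t['img'],cv2.COLOR_RGB2HSV)
m=cv2.inRange(hsv,(5,110,60),(22,255,255));m[:260]=0;m[:,:360]=0;m[330:]=0;m[:,420:]=0
p=np.argwhere(m)[:,::-1].astype(float);c,sz,an=cv2.minAreaRect(p.astype(np.float32));print('handle',c,sz,an,onz(t,c,.02))
vx=cv2.fitLine(p.astype(np.float32),cv2.DIST_L2,0,.01,.01).ravel();print(vx, 'toe',onz(t,(341,216),.01), 'ends',[onz(t,p[np.argmin(p[:,1])],.02),onz(t,p[np.argmax(p[:,1])],.02)])
print('bearing',onz(t,(203.5,278),.016),'padlock',onz(t,(206,238),.014))
print('deck corners',[onz(t,q,.09) for q in [(181,172),(256,172),(246,333),(170,333)]])
print('tray',[onz(t,q,.034) for q in [(432,196),(499,196),(508,297),(436,297)]])
E
```

```text
handle (390.4615173339844, 293.6922607421875) (57.13412094116211, 8.875203132629395) 56.3099365234375 [ 0.42027559 -0.13751512  0.02      ]
[  0.56442624   0.8254835  393.23343    297.89682   ] toe [ 0.62619164 -0.01949017  0.01      ] ends [array([ 0.48143183, -0.1010038 ,  0.02      ]), array([ 0.35863525, -0.1661049 ,  0.02      ])]
bearing [0.47258527 0.33658709 0.016     ] padlock [0.57636866 0.33140382 0.014     ]
deck corners [array([0.73132556, 0.37895527, 0.09      ]), array([0.72638675, 0.19214368, 0.09      ]), array([0.33155   , 0.21873852, 0.09      ]), array([0.33609273, 0.39920117, 0.09      ])]
tray [array([ 0.66752414, -0.25425963,  0.034     ]), array([ 0.66300481, -0.42648324,  0.034     ]), array([ 0.40367932, -0.42850579,  0.034     ]), array([ 0.40824881, -0.24892362,  0.034     ])]
```

View pics/c1.png

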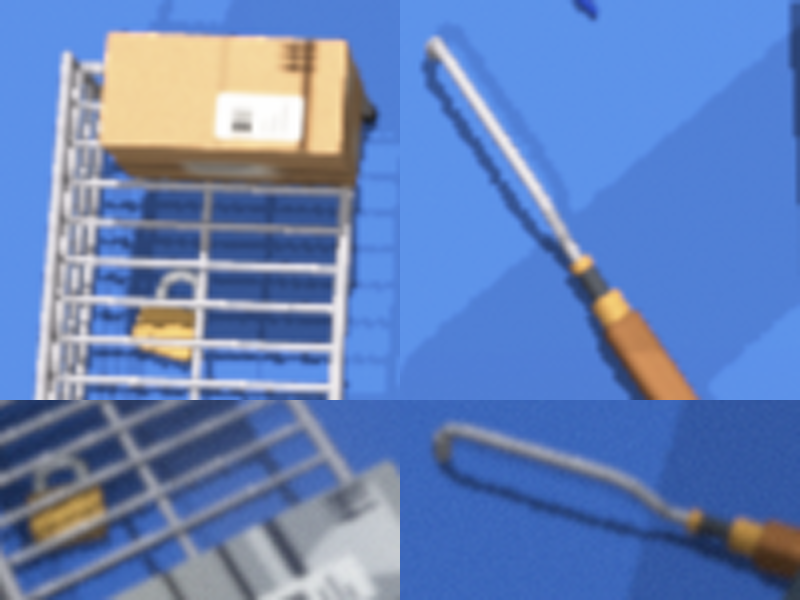

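The views show the following (top-view pixels):
- **Shelf:** its open front faces world −y, at column 250.
- **Under the shelf:** the bearing is at (203,278) and the padlock at (206,238).
- **Hook:** the toe is at (339,216) and the handle is centred at (390,294).
- **Tray:** it spans columns 432–508, with its far (+x) end holding the filter and the box.

Next I move over the hook.

```bash
python3 -m pendant '[[[0.042,-0.042,0,0,0,0,0.7],[0.042,-0.042,0,0,0,0,0.7],[0.042,-0.042,0,0,0,0,0.7],[0.042,-0.042,0,0,0,0,0.7],[0.042,-0.042,0,0,0,0,0.7]]]' 30
python3 -m pendant '[[[0.042,-0.042,0,0,0,0,0.7],[0.042,-0.042,0,0,0,0,0.7],[0.042,-0.042,0,0,0,0,0.7],[0.013,-0.011,0,0,0,-10.5,0.7],[0,0,0,0,0,-0.4,0.7]]]'
python3 - <<'E'
from h import *
o=get_obs();print(o['position'],Ro.from_quat(o['tool_rot']).as_matrix()[:,0],np.abs(o['joint_velocities']).max())
w=look('wrist');save(w,'w1.npz');s=look('scene');save(s,'s1.npz')
cv2.imwrite('pics/c2.png',np.vstack([cv2.resize(w['img'][:,:,::-1],(400,300)),cv2.resize(s['img'][:,:,::-1],(400,300))]))
E
```

```text
time: 0.82
position: [0.3451, -0.3107, 0.2336]
tool_rot: [0.983, 0.182, 0.0, 0.0]
ft_force: [0.9, 0.2, -0.1]
grip_width: 0.0612
grip_force: 0.0
time: 1.45
position: [0.4256, -0.1336, 0.2336]
tool_rot: [0.961, 0.275, -0.0, 0.0]
ft_force: [0.3, 0.8, -0.0]
grip_width: 0.0608
grip_force: 0.0
[ 0.42563256 -0.13357583  0.23358087] [ 8.48487767e-01  5.29214983e-01 -1.03160633e-04] 0.047723393132947545
```

View pics/c2.png

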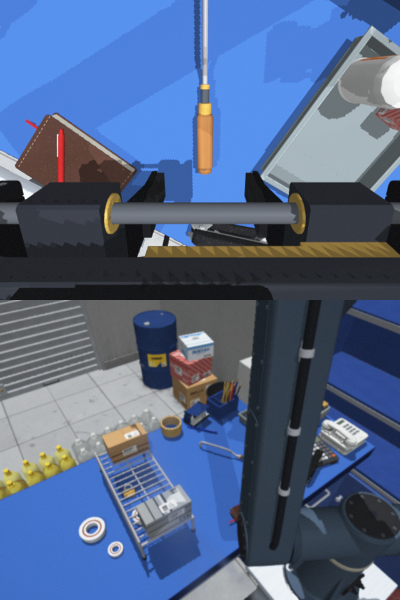

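The wrist view shows the handle at about (328,230) full-size, lying along the image's vertical axis, so the tool is aligned with the hook.

Run:
```python
from h import *
w=load('w1.npz');t=load('t0.npz')
def hm(d,x0,x1,y0,y1):
    h=cv2.cvtColor(d['img'],cv2.COLOR_RGB2HSV);m=cv2.inRange(h,(5,110,60),(25,255,255));k=np.zeros_like(m);k[y0:y1,x0:x1]=m[y0:y1,x0:x1];return k
P=[]
for d,b in((w,(280,380,100,300)),(t,(360,420,260,330))):
    m=hm(d,*b);p=np.argwhere(m)[:,::-1].astype(np.float32)
    vx,vy,cx,cy=cv2.fitLine(p,cv2.DIST_L2,0,.01,.01).ravel();v=np.array([vx,vy]);v*=-np.sign(vy);c=np.array([cx,cy])
    s=(p-c)@v;print(len(p),c+v*s.min(),c+v*s.max());P.append((c+v*s.min(),c+v*s.max()))
for i in (0,1):print('tri',tri(w,P[0][i],t,P[1][i]))
a=onz(w,P[0][0],.022);b=onz(w,P[0][1],.018);u=(b-a)[:2];print('wrist z.022/.018',a,b,np.linalg.norm(u),np.degrees(np.arctan2(u[1],u[0])))
# rod elbow direction from top
e=onz(t,(338.3,215.5),.036);print('elbow',e)
```

```text
2703 [327.37708 277.99973] [327.27396 135.99545]
407 [406.51978 317.32834] [374.25565 270.14145]
tri (array([ 0.35999883, -0.17424077,  0.0256332 ]), np.float64(0.00028127208834679575))
tri (array([ 0.48065108, -0.09863871,  0.02429982]), np.float64(4.859201390378971e-06))
wrist z.022/.018 [ 0.35866648 -0.17522802  0.022     ] [ 0.48043396 -0.09877412  0.018     ] 0.1437794078312325 32.12339431666424
elbow [ 0.62211251 -0.01139647  0.036     ]
```

Grip point and yaw already match. I descend and grip.

```bash
python3 -m pendant '[[[0,0,0.06,0,0,0,0.7],[0,0,0.06,0,0,0,0.7],[0,0,0.06,0,0,0,0.7],[0,0,0.03,0,0,0,0.7],[0,0,0.0095,0,0,0,0.7]]]' 50
python3 -m pendant '[[[0,0,0,0,0,0,0],[0,0,0,0,0,0,0],[0,0,0,0,0,0,0],[0,0,0,0,0,0,0],[0,0,-0.004,0,0,0,0]]]'
```

```text
time: 2.17
position: [0.4243, -0.1356, 0.0122]
tool_rot: [0.962, 0.273, -0.001, -0.001]
ft_force: [0.6, 0.9, 0.4]
grip_width: 0.061
grip_force: 0.0
time: 2.8
position: [0.4252, -0.1345, 0.0183]
tool_rot: [0.962, 0.275, -0.0, -0.0]
ft_force: [-0.4, 0.3, -2.7]
grip_width: 0.0258
grip_force: 50.0
```

```bash
python3 -m pendant '[[[0,0,-0.022,0,0,0,0],[0.04,-0.019,0,0,0,0,0],[0.04,-0.019,0,0,0,-8,0],[0,0,0,0,0,-10,0],[0,0,0,0,0,-10,0]]]'
python3 -m pendant '[[[0,0,0,0,0,-10,0],[0,0,0,0,0,-10,0],[0,0,0,0,0,-10,0],[0,0,0,0,0,0,0],[0,0,0,0,0,0,0]]]'
python3 - <<'E'
from h import *
o=get_obs();M=Ro.from_quat(o['tool_rot']).as_matrix();print(o['position'],np.degrees(np.arctan2(M[1,0],M[0,0])),M[:,2],o['ft_force'])
t=look('top');s=look('scene');w=look('wrist');save(t,'t2.npz');save(w,'w2.npz');save(s,'s2.npz')
a=np.hstack([crop(t,180,210,100,75,4),crop(s,160,300,100,75,4)])
b=np.hstack([crop(w,0,0,640,480,.625),crop(t,200,180,200,150,2)])
cv2.imwrite('pics/c3.png',np.vstack([a,b]))
E
```

```text
time: 3.42
position: [0.4733, -0.0593, 0.0402]
tool_rot: [0.865, 0.502, -0.0, -0.0]
ft_force: [-0.6, 0.1, -2.8]
grip_width: 0.0257
grip_force: 50.0
time: 4.05
position: [0.4732, -0.0602, 0.0401]
tool_rot: [0.709, 0.705, -0.0, -0.0]
ft_force: [0.4, -0.7, -2.4]
grip_width: 0.0257
grip_force: 50.0
[ 0.47318926 -0.06016507  0.04007398] 89.71627654655738 [-9.91273222e-05  6.58136999e-05 -9.99999993e-01] [ 0.36661497 -0.70868781 -2.41195465]
```

View pics/c3.png

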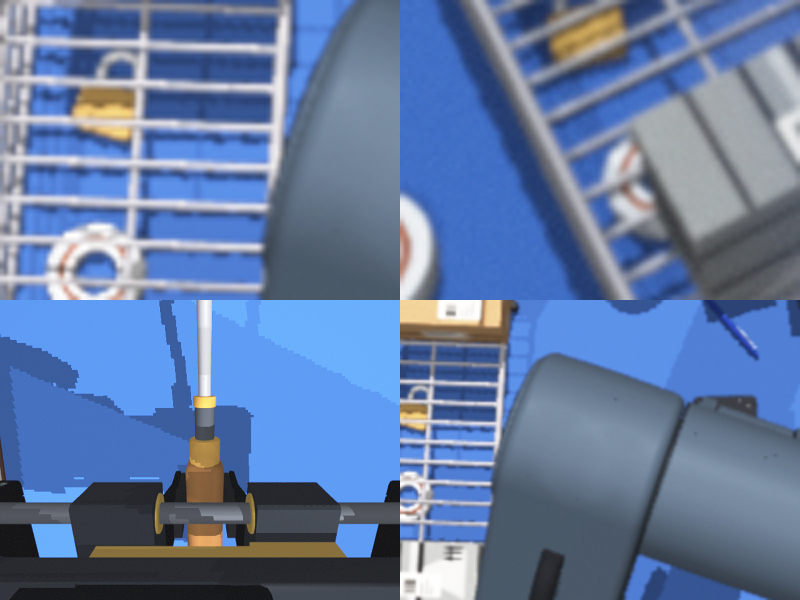

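The bearing ring is at about (203.8,278) in the top view and partly visible in the scene view at (217,347). The arm hides the toe from above, so I look for it in the scene view.

Run:
```python
from h import *
s=load('s2.npz');t=load('t0.npz');s0=load('s0.npz')
p=proj(s,(.473,.175,.03));print(p)
x,y=(p-[25,18]).astype(int)
print(x,y)
a=np.hstack([crop(s,x,y,50,37,8),crop(s0,305,220,50,37,8)])
b=np.hstack([crop(t,325,203,50,37,8),crop(t,178,260,50,37,8)])
cv2.imwrite('pics/c4.png',np.vstack([a,b]))
h=cv2.cvtColor(t['img'],cv2.COLOR_RGB2HSV)
m=cv2.inRange(h,(0,0,120),(180,75,255));k=np.zeros_like(m);k[262:294,188:220]=m[262:294,188:220];print(k[262:294:1,188:220].astype(bool).astype(int).__str__())
```

```text
[291.27984323 300.02845077]
266 282
[[0 0 0 ... 0 0 0]
 [0 0 0 ... 0 0 0]
 [0 0 0 ... 0 0 0]
 ...
 [0 0 0 ... 1 1 1]
 [0 0 0 ... 0 0 0]
 [0 0 0 ... 0 0 0]]
```

View pics/c4.png

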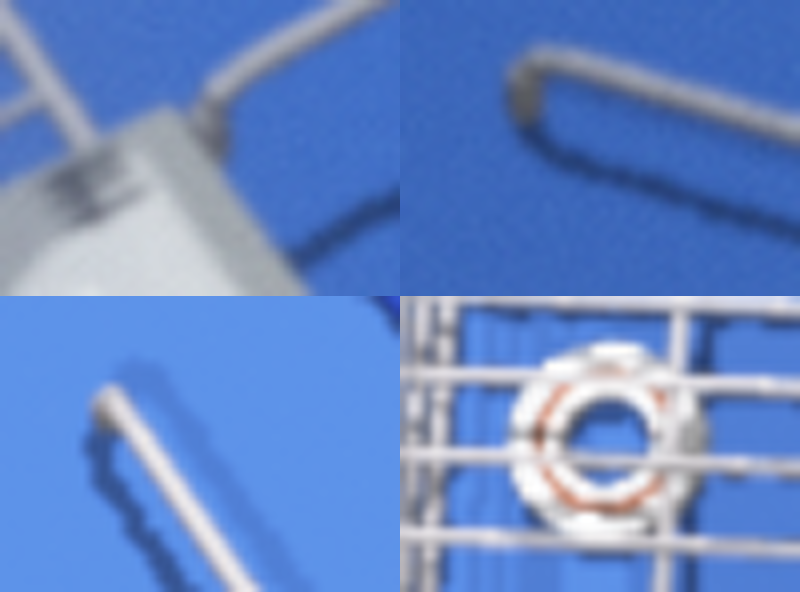

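Run:
```python
from h import *
s=load('s2.npz');t=load('t0.npz');s0=load('s0.npz')
print('tri toe mid',tri(t,(337.4,217),s0,(320.2,231.4)))
print('top z.015',onz(t,(337.4,217),.015),'scene',onz(s0,(320.2,231.4),.015),'bottom z0',onz(s0,(320.8,234.6),0.002),onz(t,(337.2,218.5),.002))
print('held toe, z~.04',onz(s,(291.8,297.8),.043),'elbow',onz(s,(291,293.5),.062))
print('bearing',onz(t,(203.1,277.3),.016))
# bearing outer visible in scene: predicted ellipse points
for a in range(0,360,45):
    X=onz(t,(203.1,277.3),.016)+.031*np.array([np.cos(np.radians(a)),np.sin(np.radians(a)),0]);print(a,proj(s,X).round(1),end=' ')
k=crop(s,195,325,50,37,8);cv2.imwrite('pics/c5.png',k)
```

```text
tri toe mid (array([ 0.62379887, -0.01045747,  0.00824305]), np.float64(0.0009977406862621693))
top z.015 [ 0.62271389 -0.00982304  0.015     ] scene [ 0.61820917 -0.00701152  0.015     ] bottom z0 [ 0.61801953 -0.00890986  0.002     ] [ 0.6214749 -0.0097     0.002    ]
held toe, z~.04 [0.46933692 0.17543733 0.043     ] elbow [0.46802295 0.177495   0.062     ]
bearing [0.47440324 0.33762301 0.016     ]
0 [218.9 330. ] 45 [211.5 338.4] 90 [212.2 348.3] 135 [221.1 353.9] 180 [232.8 351.6] 225 [240.1 342.8] 270 [238.9 333.1] 315 [230.2 327.9]
```

View pics/c5.png

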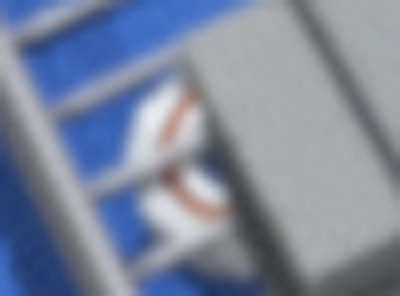

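Bearing top centre is at (0.4744, 0.3376), and its left edge at scene (211,344) agrees. The toe is about 0.233 m ahead of the grip, so it needs to go 165 mm forward.

```bash
python3 -m pendant '[[[0.055,0,0,0,0,0,0],[0.055,0,0,0,0,0,0],[0.055,0,0,0,0,0,0],[0,0,0,0,0,0,0],[0,0,0,0,0,0,0]]]'
python3 -m pendant '[[[0,0,0.007,0,0,0,0],[0,0,0.002,0,0,0,0],[0,0,0.002,0,0,0,0],[0,0,0.001,0,0,0,0],[0,0,0,0,0,0,0]]]'
```

```text
time: 4.82
position: [0.4736, 0.1048, 0.04]
tool_rot: [0.708, 0.706, -0.0, 0.0]
ft_force: [-0.0, -1.0, -2.9]
grip_width: 0.0256
grip_force: 50.0
time: 5.45
position: [0.4737, 0.1046, 0.028]
tool_rot: [0.708, 0.706, -0.0, -0.0]
ft_force: [0.0, 0.4, -2.7]
grip_width: 0.0252
grip_force: 50.0
```

```bash
python3 -m pendant '[[[0,0,0.0015,0,0,0,0],[0,0,0.0015,0,0,0,0],[0,0,0.001,0,0,0,0],[0,0,0,0,0,0,0],[0,0,0,0,0,0,0]]]'
python3 - <<'E'
from h import *
print(get_obs()['moment'])
s=look('scene');cv2.imwrite('pics/c6.png',crop(s,190,300,100,75,6))
E
```

```text
time: 6.08
position: [0.4736, 0.1048, 0.0241]
tool_rot: [0.708, 0.706, -0.0, -0.0]
ft_force: [0.4, -0.5, -2.9]
grip_width: 0.0257
grip_force: 50.0
[-0.06400527 -0.14031434 -0.05177607]
```

```bash
python3 -m pendant '[[[0,0,0.002,0,0,0,0],[0,0,0.002,0,0,0,0],[0,0,0.002,0,0,0,0],[0,0,0.0015,0,0,0,0],[0,0,0,0,0,0,0]]]'
python3 -m pendant '[[[-0.004,0,0,0,0,0,0],[-0.004,0,0,0,0,0,0],[-0.004,0,0,0,0,0,0],[-0.004,0,0,0,0,0,0],[-0.004,0,0,0,0,0,0]]]'
python3 - <<'E'
from h import *
s=look('scene');t=look('top');save(t,'t3.npz');cv2.imwrite('pics/c6.png',np.hstack([crop(s,190,300,100,75,4),crop(t,170,230,100,75,4)]))
E
```

```text
time: 6.75
position: [0.4736, 0.1048, 0.0164]
tool_rot: [0.708, 0.706, -0.0, -0.0]
ft_force: [-0.7, 0.0, -1.9]
grip_width: 0.0253
grip_force: 50.0
time: 7.38
position: [0.4736, 0.0845, 0.0166]
tool_rot: [0.708, 0.706, 0.0, -0.0]
ft_force: [0.7, 0.8, -2.3]
grip_width: 0.0254
grip_force: 50.0
```

View pics/c6.png

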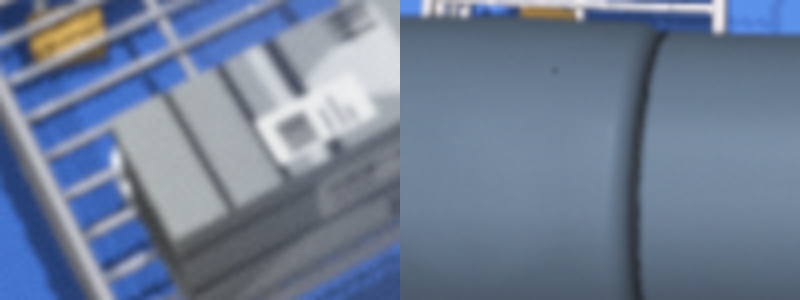

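The bearing moved with the toe: only a sliver is left at (120,165) in the crop. I draw it out.

```bash
python3 -m pendant '[[[-0.015,0,0,0,0,0,0],[-0.025,0,0,0,0,0,0],[-0.025,0,0,0,0,0,0],[-0.025,0,0,0,0,0,0],[-0.025,0,0,0,0,0,0]]]'
python3 -m pendant '[[[-0.025,0,0,0,0,0,0],[-0.025,0,0,0,0,0,0],[-0.025,0,0,0,0,0,0],[-0.025,0,0,0,0,0,0],[-0.012,0,0,0,0,0,0]]]'
python3 -m pendant '[[[-0.006,0,0,0,0,0,0],[-0.004,0,0,0,0,0,0],[-0.002,0,0,0,0,0,0],[0,0,0,0,0,0,0],[0,0,0,0,0,0,0]]]'
python3 - <<'E'
from h import *
s=look('scene');t=look('top');save(t,'t3.npz');cv2.imwrite('pics/c7.png',np.hstack([crop(s,190,220,200,150,2),crop(t,160,190,200,150,2)]))
E
```

```text
time: 8.1
position: [0.473, -0.0316, 0.0165]
tool_rot: [0.708, 0.706, -0.0, -0.0]
ft_force: [0.5, 2.0, -2.3]
grip_width: 0.0255
grip_force: 50.0
time: 8.72
position: [0.4728, -0.144, 0.0165]
tool_rot: [0.709, 0.706, 0.0, 0.0]
ft_force: [-0.2, 0.9, -2.6]
grip_width: 0.0258
grip_force: 50.0
time: 9.35
position: [0.473, -0.154, 0.0166]
tool_rot: [0.708, 0.707, -0.0, 0.0]
ft_force: [-0.4, 1.5, -2.6]
grip_width: 0.026
grip_force: 50.0
```

View pics/c7.png

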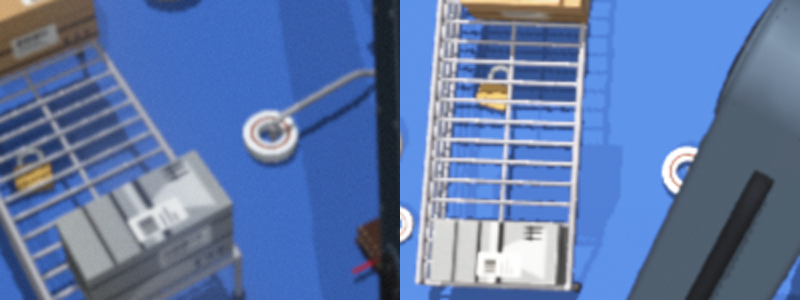

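The bearing is well clear of the shelf, at scene crop (270,137), with the toe in its bore. I lift the hook out, shift it toward +x and lay it down.

```bash
python3 -m pendant '[[[0,0,-0.01,0,0,0,0],[0,0,-0.02,0,0,0,0],[0,0,0,0,0,0,0],[0.02,0.042,0,0,0,0,0],[0.02,0.042,0,0,0,0,0]]]'
python3 -m pendant '[[[0.004,0.042,0,0,0,0,0],[0,0,0.02,0,0,0,0],[0,0,0.008,0,0,0,0],[0,0,0.003,0,0,0,0],[0,0,0.001,0,0,0,0]]]'
python3 -m pendant '[[[0,0,0.0005,0,0,0,0],[0,0,0,0,0,0,0],[0,0,0,0,0,0,0.15],[0,0,0,0,0,0,0.35],[0,0,0,0,0,0,0.6]]]'
python3 -m pendant '[[[0,0,0,0,0,0,0.7],[0,0,-0.02,0,0,0,0.7],[0,0,-0.06,0,0,0,0.9],[-0.03,-0.05,-0.06,0,0,0,1],[-0.03,-0.05,-0.04,0,0,0,1]]]'
python3 - <<'E'
from h import *
w=look('wrist');s=look('scene');t=look('top');save(t,'t4.npz');save(w,'w4.npz');save(s,'s4.npz')
cv2.imwrite('pics/c8.png',np.vstack([np.hstack([crop(s,190,170,200,150,2),crop(t,160,190,200,150,2)]),np.hstack([crop(w,0,0,640,480,.625),crop(t,400,180,120,90,3.3334)])]))
E
```

```text
time: 10.07
position: [0.5579, -0.1145, 0.0464]
tool_rot: [0.709, 0.706, -0.0, 0.0]
ft_force: [0.5, -0.6, -2.5]
grip_width: 0.0256
grip_force: 50.0
time: 10.7
position: [0.5966, -0.1098, 0.0155]
tool_rot: [0.708, 0.706, -0.001, -0.002]
ft_force: [-4.3, 3.2, 12.8]
grip_width: 0.0255
grip_force: 50.0
time: 11.32
position: [0.5985, -0.1109, 0.0141]
tool_rot: [0.708, 0.706, -0.0, -0.0]
ft_force: [0.1, -0.1, 0.4]
grip_width: 0.0343
grip_force: 0.0
time: 11.95
position: [0.518, -0.16, 0.1775]
tool_rot: [0.707, 0.707, 0.001, 0.002]
ft_force: [0.5, -0.5, -0.4]
grip_width: 0.0816
grip_force: 0.0
```

View pics/c8.png

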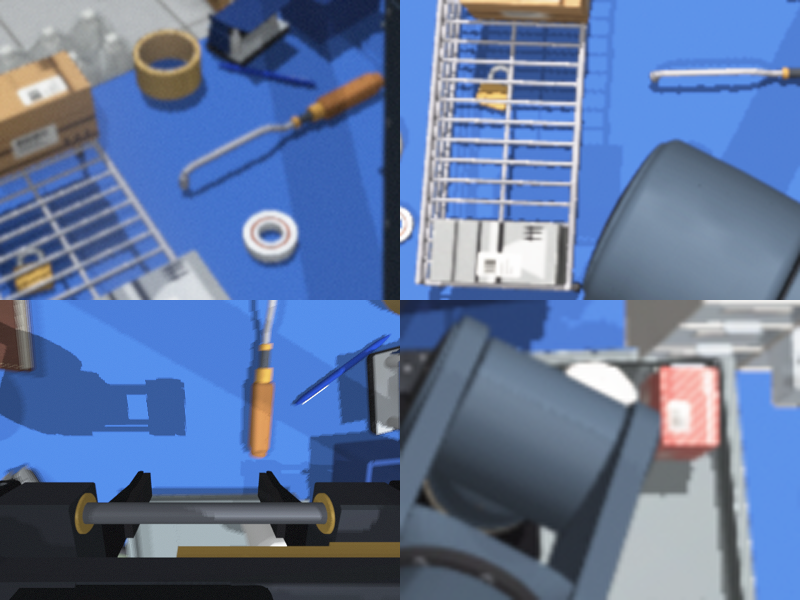

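The hook lies level on the counter, and the bearing sits alone at scene (325,288). I move the wrist over it and look from two places.

```bash
python3 -m pendant '[[[0.04,-0.011,-0.014,0,0,0,1],[0.05,-0.011,-0.014,0,0,0,1],[0.05,-0.011,-0.014,0,0,0,1],[0.05,-0.011,-0.014,0,0,0,1],[0,0,0,0,0,0,1]]]'
cat > b.py <<'E'
from h import *
def ring(w):
    h=cv2.cvtColor(w['img'],cv2.COLOR_RGB2HSV);m=cv2.inRange(h,(0,0,150),(180,80,255));m[300:]=0
    m=cv2.morphologyEx(m,cv2.MORPH_CLOSE,np.ones((3,3)))
    cs,hi=cv2.findContours(m,cv2.RETR_CCOMP,cv2.CHAIN_APPROX_NONE)
    for i,c in enumerate(cs):
        if len(c)>30: 
            e=cv2.fitEllipse(c);print('hole' if hi[0][i][3]>=0 else 'outer',np.round(e[0],1),np.round(e[1],1),'z.016',onz(w,e[0],.016).round(4))
E
python3 - <<'E'
from b import *
w=look('wrist');save(w,'w5.npz');ring(w)
E
python3 -m pendant '[[[0.025,0,0,0,0,0,1],[0.025,0,0,0,0,0,1],[0,0,0,0,0,0,1],[0,0,0,0,0,0,1],[0,0,0,0,0,0,1]]]'
python3 - <<'E'
from b import *
w=look('wrist');save(w,'w6.npz');ring(w)
cv2.imwrite('pics/c9.png',np.hstack([crop(load('w5.npz'),0,0,640,480,.625),crop(w,0,0,640,480,.625)]))
E
```

```text
time: 12.72
position: [0.4735, 0.0345, 0.2308]
tool_rot: [0.706, 0.708, 0.001, -0.0]
ft_force: [-1.0, 0.0, 0.3]
grip_width: 0.0868
grip_force: 0.0
outer [629.9 254.1] [ 1.6 16.3] z.016 [ 0.7866 -0.0164  0.016 ]
outer [163.  239.5] [  4.2 179.6] z.016 [ 0.3055 -0.0034  0.016 ]
outer [654.4 210.7] [69.1 89.3] z.016 [0.8001 0.0297 0.016 ]
outer [326.1 153. ] [64.1 65.5] z.016 [0.4718 0.0843 0.016 ]
hole [326.1 153.5] [30.5 31.6] z.016 [0.4718 0.0838 0.016 ]
hole [326.1 153.4] [45.9 46.7] z.016 [0.4719 0.0839 0.016 ]
outer [456.8 187.1] [ 13.6 162.4] z.016 [0.6002 0.0523 0.016 ]
outer [ 20.6 167.3] [ 47. 360.] z.016 [0.1767 0.069  0.016 ]
time: 13.4
position: [0.4744, 0.0798, 0.23]
tool_rot: [0.708, 0.706, -0.0, -0.0]
ft_force: [0.0, -0.4, 0.6]
grip_width: 0.0869
grip_force: 0.0
outer [130.4 235.1] [ 2.5 38.2] z.016 [0.2736 0.0479 0.016 ]
outer [645.9 254.9] [69.2 88.5] z.016 [0.8028 0.0259 0.016 ]
outer [168.  246.9] [  4.2 188.2] z.016 [0.3103 0.0351 0.016 ]
outer [325.  198.6] [61.8 61.9] z.016 [0.4718 0.0854 0.016 ]
hole [322.  219.4] [ 6.5 23.2] z.016 [0.4686 0.0641 0.016 ]
hole [325.3 199.4] [28.6 30.6] z.016 [0.472  0.0846 0.016 ]
hole [325.1 199.3] [43.6 44.6] z.016 [0.4718 0.0847 0.016 ]
outer [455.6 210.4] [  9.5 141.3] z.016 [0.6018 0.0733 0.016 ]
outer [395.7  24.5] [ 46.7 452.7] z.016 [0.5336 0.239  0.016 ]
outer [ 21.7 171.4] [ 49.4 350.8] z.016 [0.1783 0.1124 0.016 ]
```

View pics/c9.png

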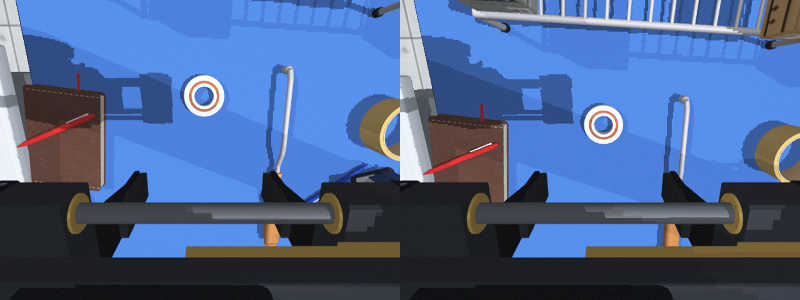

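Both wrist views put the bearing at (0.472, 0.0845). I descend, grip it and lift.

```bash
python3 -c "
from h import *
print(tri(load('w5.npz'),(326.1,153.4),load('w6.npz'),(325.2,199.2)))"
python3 -m pendant '[[[0.005,-0.0025,0.05,0,0,0,1],[0,0,0.06,0,0,0,1],[0,0,0.06,0,0,0,1],[0,0,0.04,0,0,0,1],[0,0,0.0065,0,0,0,1]]]' 35
python3 -m pendant '[[[0,0,0,0,0,0,0.7],[0,0,0,0,0,0,0],[0,0,0,0,0,0,0],[0,0,0,0,0,0,0],[0,0,0,0,0,0,0]]]'
```

```text
(array([0.47185166, 0.08340676, 0.00954939]), np.float64(3.36223458045386e-05))
time: 14.08
position: [0.4699, 0.0853, 0.0115]
tool_rot: [0.708, 0.706, -0.002, -0.002]
ft_force: [-7.0, 0.1, 20.0]
grip_width: 0.0873
grip_force: 10.1
time: 14.7
position: [0.4723, 0.0858, 0.0149]
tool_rot: [0.708, 0.706, 0.001, 0.001]
ft_force: [0.0, 0.2, 7.3]
grip_width: 0.0617
grip_force: 35.0
```

```bash
python3 -m pendant '[[[0,0,-0.02,0,0,0,0],[0,0,-0.05,0,0,0,0],[0,0,-0.06,0,0,0,0],[0,0,-0.06,0,0,0,0],[-0.05,0,0,0,0,0,0]]]'
python3 -m pendant '[[[-0.06,0,0,0,0,0,0],[-0.06,0,0,0,0,0,0],[-0.06,0,0,0,0,0,0],[-0.06,0,0,0,0,0,0],[-0.06,0,0,0,0,0,0]]]'
python3 -m pendant '[[[-0.06,0,0,0,0,10,0],[0,0,0,0,0,10,0],[0,0,0,0,0,10,0],[0,0,0,0,0,10,0],[0,0,0,0,0,10,0]]]'
python3 -m pendant '[[[0,0,0,0,0,10,0],[0,0,0,0,0,10,0],[0,0,0,0,0,10,0],[0,0,0,0,0,10,0],[0,0,0,0,0,0,0]]]'
python3 - <<'E'
from h import *
o=get_obs();M=Ro.from_quat(o['tool_rot']).as_matrix();print(o['position'],np.degrees(np.arctan2(M[1,0],M[0,0])),o['ft_force'])
w=look('wrist');save(w,'w7.npz');s=look('scene');save(s,'s7.npz')
cv2.imwrite('pics/c10.png',np.hstack([crop(w,0,0,640,480,.625),crop(s,340,120,200,150,2)]))
t=load('t0.npz')
for p in [(432,196),(499,196),(508,297),(436,297)]: print(proj(w,onz(t,p,.034)).round(1),end=' ')
E
```

```text
time: 15.32
position: [0.4744, 0.0373, 0.2085]
tool_rot: [0.706, 0.708, 0.004, 0.005]
ft_force: [1.5, -0.2, -4.1]
grip_width: 0.0616
grip_force: 35.0
time: 15.95
position: [0.4698, -0.2655, 0.2034]
tool_rot: [0.708, 0.706, 0.0, -0.001]
ft_force: [0.2, 0.2, -2.5]
grip_width: 0.0615
grip_force: 35.0
time: 16.58
position: [0.4697, -0.3234, 0.2031]
tool_rot: [0.941, 0.338, -0.0, -0.001]
ft_force: [-0.2, -0.7, -4.3]
grip_width: 0.0613
grip_force: 35.0
time: 17.2
position: [0.47, -0.3235, 0.2032]
tool_rot: [1.0, -0.0, -0.001, -0.001]
ft_force: [0.6, -0.5, -3.4]
grip_width: 0.0616
grip_force: 35.0
[ 0.46996478 -0.32345353  0.20324255] -0.016504157432914206 [ 0.56561534 -0.46829023 -3.38015697]
[232.8 -51.3] [470.1 -43.5] [440.8 283.8] [247.  278.8]
```

View pics/c10.png

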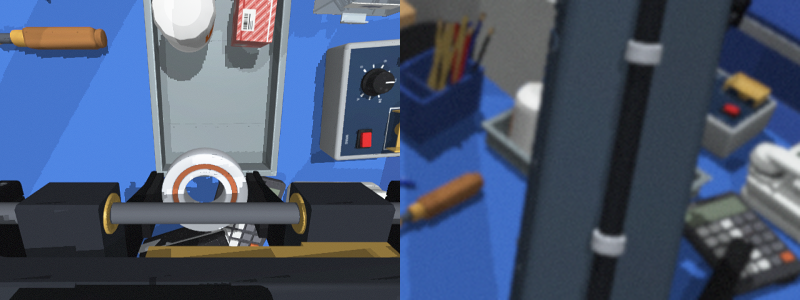

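The bearing is held level over the tray's near end (rim corners near (247,279) and (441,284)), and the filter and box stand at the far end. I move over the spot and lower it.

```bash
python3 -m pendant '[[[0.016,0.0165,0,0,0,0,0],[0,0,0.05,0,0,0,0],[0,0,0.05,0,0,0,0],[0,0,0.05,0,0,0,0],[0,0,0.02,0,0,0,0]]]'
python3 -m pendant '[[[0,0,0,0,0,0,0],[0,0,0.005,0,0,0,0],[0,0,0.004,0,0,0,0],[0,0,0.003,0,0,0,0],[0,0,0,0,0,0,0]]]'
```

```text
time: 17.92
position: [0.4848, -0.339, 0.0304]
tool_rot: [1.0, -0.0, -0.002, -0.002]
ft_force: [-0.1, 0.1, -3.7]
grip_width: 0.0618
grip_force: 35.0
time: 18.55
position: [0.4866, -0.3407, 0.022]
tool_rot: [1.0, -0.001, 0.0, 0.0]
ft_force: [0.4, 0.5, -4.1]
grip_width: 0.0615
grip_force: 35.0
```

```bash
python3 -m pendant '[[[0,0,0.001,0,0,0,0],[0,0,0.001,0,0,0,0],[0,0,0.001,0,0,0,0],[0,0,0.0005,0,0,0,0],[0,0,0,0,0,0,0]]]'
```

```text
time: 19.18
position: [0.4865, -0.3407, 0.0181]
tool_rot: [1.0, -0.001, -0.0, -0.0]
ft_force: [-0.0, -1.3, -4.1]
grip_width: 0.0615
grip_force: 35.0
```

```bash
python3 -m pendant '[[[0,0,0.0005,0,0,0,0],[0,0,0.0005,0,0,0,0],[0,0,0.0005,0,0,0,0],[0,0,0,0,0,0,0],[0,0,0,0,0,0,0]]]'
```

```text
time: 19.8
position: [0.4866, -0.3407, 0.018]
tool_rot: [1.0, -0.001, 0.0, 0.0]
ft_force: [-2.6, 2.9, 6.4]
grip_width: 0.0619
grip_force: 35.0
```

The bearing is down on the tray floor. I release gently, retreat and check.

```bash
python3 -m pendant '[[[0,0,0,0,0,0,0.75],[0,0,0,0,0,0,0.8],[0,0,0,0,0,0,0.85],[0,0,0,0,0,0,0.9],[0,0,-0.003,0,0,0,0.9]]]'
python3 -m pendant '[[[0,0,-0.02,0,0,0,0.9],[0,0,-0.05,0,0,0,0.9],[0,0,-0.06,0,0,0,0.9],[-0.03,0,-0.06,0,0,0,0.9],[0,0,0,0,0,0,0.9]]]'
python3 - <<'E'
from b import *
w=look('wrist');ring(w);t=look('top');s=look('scene')
cv2.imwrite('pics/c11.png',np.vstack([np.hstack([crop(w,0,0,640,480,.625),crop(t,160,160,320,240,1.25)]),np.hstack([crop(s,150,130,300,225,4/3),crop(t,400,180,120,90,10/3)])]))
E
```

```text
time: 20.42
position: [0.4864, -0.3405, 0.0195]
tool_rot: [1.0, -0.001, -0.0, -0.0]
ft_force: [-0.1, -0.0, 0.8]
grip_width: 0.0777
grip_force: 0.0
time: 21.05
position: [0.4595, -0.3426, 0.212]
tool_rot: [1.0, -0.002, 0.004, 0.004]
ft_force: [1.3, 0.2, -1.1]
grip_width: 0.0784
grip_force: 0.0
outer [507.7 286.9] [ 21.6 124.3] z.016 [ 0.3783 -0.5265  0.016 ]
outer [371.8 288.3] [18.6 77.1] z.016 [ 0.3776 -0.3889  0.016 ]
outer [323.1 183.4] [41.7 41.9] z.016 [ 0.4838 -0.3402  0.016 ]
hole [326.3 176.3] [16.5 27.6] z.016 [ 0.4904 -0.3432  0.016 ]
outer [609.3 161.9] [ 9.5 48. ] z.016 [ 0.5031 -0.6035  0.016 ]
outer [638.5 150.5] [0. 1.] z.016 [ 0.5133 -0.6282  0.016 ]
outer [589.4 116.8] [ 3.4 17.9] z.016 [ 0.5427 -0.5773  0.016 ]
outer [631.4 113. ] [ 6.9 52.2] z.016 [ 0.5458 -0.6142  0.016 ]
outer [580.1 145.5] [151.4 206.5] z.016 [ 0.5178 -0.5737  0.016 ]
outer [381.7  46.7] [ 1.9 21.9] z.016 [ 0.5993 -0.3901  0.016 ]
outer [515.2  11.3] [21.8 84.2] z.016 [ 0.6259 -0.4993  0.016 ]
outer [369.1  21.2] [35.6 47.7] z.016 [ 0.6185 -0.3789  0.016 ]
outer [321.  133.9] [222.6 300.1] z.016 [ 0.5283 -0.3385  0.016 ]
hole [306.4 213.2] [ 7.1 28.8] z.016 [ 0.4555 -0.3242  0.016 ]
hole [323.1 183.2] [50.5 50.7] z.016 [ 0.4841 -0.3402  0.016 ]
```

View pics/c11.png

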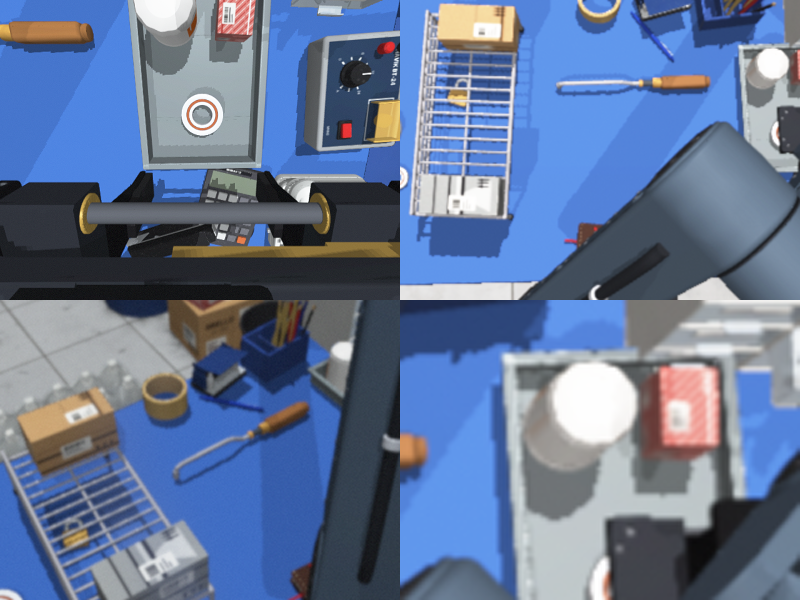

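The bearing lies flat in the tray at wrist crop (202,115). The hook, padlock, cartons, filter and box are all in order.

```bash
python3 -c "
from rig import hand_in
print(hand_in())"
```

```text
the job is handed in; nothing more can be done
None
```

The job is handed in at about 21 s: the bearing lies flat in the order tray, the hook lies in front of the shelf, and the last pictures show nothing else visibly disturbed; however, I viewed 13 pictures, over the limit of 10.

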